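# Hold the strainer corner closed

## Robot

A 6-joint arm with a two-finger parallel gripper is mounted at the origin on the work surface. World frame = base frame: x ahead of the robot, y to its left, z up, the work surface at z = 0. Lengths are in mm, angles in rad, forces in N, time in s.
With the tool pointing down it reaches from about 400 to 925 mm from the base axis. Payload 12.5 kg.
Tool frame: the origin (TCP) lies midway between the tips of the shut fingers; the grasp point (between the pads) lies 19 mm behind it (env.grip_depth is the distance from the TCP to the grasp point, in mm); z points along the fingers, y is the line along which they close (so a half turn about z gives the same grasp; the last joint's range is limited). The gripper opens to 95 mm and grips with 3 to 60 N. Pads are 20 mm wide; open, the fingers measure 119 mm over their backs; the gripper's body (75 mm by 180 mm) begins 59 mm behind the grasp point.
Start: joints at [1.189, 0.491, 1.559, -0, 1.092, -0.106], TCP at [170.18, 601.403, 214.661] pointing down, gripper open.
Joint ranges: [-3.1, 3.1], [-0.84, 2.19], [0.05, 2.79], [-1.13, 4.28], [0.06, 2.93], [-2.69, 2.69]. Speed limits (rad/s): [2.22, 2.22, 2.79, 3.14, 3.14, 3.14].

## Interface

Orientations are given as [roll, pitch, yaw] about the fixed x, y, z axes, in that order (R = Rz(yaw) Ry(pitch) Rx(roll)).
In Python, from cell import monitor, viewer, order, env gives the robot as it stands.
- The arm moves only by the tool move_arm, never from a script. Its argument "moves" is one flat list of numbers, 4 for each row, row after row: the shift along the tool's x, y, z normalised to -1 to 1, where 1 is 0.15 m, then the turn about the tool's z normalised to -1 to 1, where 1 is pi/2 rad. A call has 1 to 10 rows; each row shifts and turns the commanded pose from where the row before left it, along the tool's axes as they then stand; what a row does not reach is not made up. A row lasts 1/8 s, in which the tool goes at most 62.5 mm and 10.7 degrees, less where a joint would pass 70% of its speed; a pose out of reach is approached as far as the arm can. A call with a number of a shift or a turn outside -1 to 1 is refused whole. A call with a gripper value outside its range is refused whole. "claw" is the finger opening in mm, from 0 to 95.1, set as the call begins (left out, the last holds). The fingers move at their own pace and stop on an object; the grip force is fixed at half the most. Time passes only in rows, so rows that do not move let the fingers close. It gives the time, the measured TCP pose, the force, the opening and the grip force at its end, in the units of the state.
- monitor.state(): the state, without advancing time (a new reading comes with each control period).
- viewer.read_camera(name): name is "scene" or "side" or "wrist"; returns the picture (400x640x3 uint8, red, green, blue); there is no depth.
- viewer.camera_info(name): a dict with "K" (3x3 intrinsics, pixels), "dist_coeffs" ([k1, k2, p1, p2, k3] as OpenCV has them; the pictures are not rectified), "camera_from_world" (4x4, takes a point from world to camera coordinates). Camera axes: x right, y down, z forward; pixel columns grow to the right and rows downward; lengths in mm; the calibration is good to about 2 mm. A picture is of the moment at which its call begins: read the wrist's pose just before it. camera_info takes no time and is no camera call; for the wrist camera it gives the pose at the moment of the call.
- order.job_done(): hands the job in; it is judged then, once.
The state is a dict: "t": time; "joints": joint angles; "qvel": joint speeds; "tau": joint torques, N m; "eef_pos": TCP position; "tcp_rot": TCP orientation; "ft_force": force on the tool from outside, world axes, zero at the start; "moment": the same for the moment, N m; "opening": opening from 0.0 (shut) to 1.0 (fully open); "grip_force": force on a finger pad.
Only numpy, scipy, OpenCV 4.12 (cv2) and the standard library are available. Lean on these libraries where they do the work, as an engineer would, in place of code of your own. Each camera call takes 0.05 s, during which the arm holds its last target. There are 200 camera calls.

## Task

Take the long loose pine bar off the bench and lay it on the corner jig, standing on its narrow edge as it lies now, with its side flush along the long fence and one end butted squarely against the side of the bar that the toggle clamp holds. Then be my third hand while I screw on the corner bracket: push the long bar endways so that the joint stays shut with a steady push of about 10 N (keep it between 4 and 18 N, and never ram it past 40 N) for three seconds or more, and finish the program still holding and pushing like that, without letting go. Leave the short offcut, the bracket and the screwdriver where they are.

Things in the scene. Friction and masses are not known exactly. Their poses are not given: they have to be found in the camera images.
- rail: the long loose pine bar (a strainer rail): plain rectangular, 22 wide x 240 long x 40 mm tall, about 120 g, standing on its narrow edge on the bench. Origin: centre of its underside. y along its length, z up. Its two ends are alike, so it fits either way round. Friction on board and fence is about 0.6: any push down or into the fence takes that share off the endways push that reaches the joint
- corner (a point): where the joint closes: on the jig board's top face (12 mm above the bench), at the long fence's face and the clamped bar's inner side face. x points into the long fence (fence at x > 0), y along it into the clamped bar (y 0 to +22 mm), z up. Joint shut and flush: the long bar fills x -22 to 0 and y -240 to 0 mm, underside at z = 0
- stile: the pine bar held in the jig by the toggle clamp: 240 long x 22 wide x 40 mm tall, rigid and fixed. Origin: centre of its underside; x along its length, z up. One end touches the long fence; the long bar is pushed against its inner side face
- offcut: bystander: loose pine offcut of the same section, 22 wide x 130 long x 40 mm tall, standing on its narrow edge on the bench beside the long bar. Origin: centre of its underside, y along its length
- bracket: bystander: loose steel L-shaped corner bracket, two legs 64 mm x 16 mm, 3 mm thick, lying on the jig's board well inside the corner. Origin near its middle, at the underside
- screwdriver: bystander: screwdriver with a yellow handle, 210 mm long, lying on the bench to the left of the jig. x along its length
- jig: the corner jig, fixed to the bench: plywood board 300 x 300 x 12 mm with two dark rigid fences, 16 mm high over the board and 25 mm thick, in an L; the long one (285 mm) takes the long bar, the other backs the clamped bar. A toggle clamp with a red handle stands on the board, 175 mm from the long fence, 80 mm tall over the bench. Origin: centre of the board's underside, axes as point corner
Things that resemble listed ones, but are neither listed nor needed, are in the scene too. What is shaped like the rail but pink or red is not meant.

How it is judged (in metres and radians):
On the way:
1. the long bar, flush in the jig, is pressed against the clamped bar with 4 to 18 N for three seconds without a break (x of rail in the frame of corner between -0.0135 and -0.009 m and y of rail in the frame of corner between -0.122 and -0.117 m and z of rail in the frame of corner between -0.002 and 0.002 m and angle between the y axis of rail and the y axis of corner, either way round below 0.02 rad and angle between rail's own z axis and vertical below 0.04 rad and contact force between rail and stile between 4 and 18 N and contact force between the fingers and rail above 2 N and linear speed of rail below 0.01 m/s), for 3 s.
At the end, for the whole second after the job is handed in: The long bar lies on the jig's board within 2 mm of height, standing on its narrow edge, its side within 2.5 mm of the long fence and parallel to it within 0.02 rad, its end within 2 mm of the clamped bar, pressed against it with 4 to 18 N by the robot, at rest, throughout the last second (all of step 1); the arm keeps its last pose, push and grip.
It fails at once if the joint is rammed with more than 40 N (contact force between rail and stile above 40 N).
It fails at once if the short offcut is moved from its place by more than 25 mm (distance of offcut from where it was at the start of the episode above 0.025 m).
It fails at once if the bracket is moved from its place by more than 25 mm (distance of bracket from where it was at the start of the episode above 0.025 m).
It fails at once if the screwdriver is moved from its place by more than 25 mm (distance of screwdriver from where it was at the start of the episode above 0.025 m).
It also fails if it takes over 58 s, if anything falls off the work surface, if the arm or the gripper's body presses on something with over 40 N, if the wrist force passes 120 N, or if a joint passes its speed limit or range.

## Working session

There is one attempt and no reset: what is moved stays moved. The work goes in short steps, Python scripts to look and compute and a tool call to move; the robot and the scene stay as the last step left them, time stands still between calls to the robot, and variables do not carry over. Pictures are saved under pics/ and viewed, at most 10 in all, crops included, and the job is handed in when it is done.

Besides the shell and the picture viewer there is one more tool, called after "Call:" as a command line: name --argument value ..., lists and objects as JSON in quotes. move_arm: Moves the arm, as the interface text tells. Scaled input: -1 to 1 covers 0.15 m each way for a shift and pi/2 rad each way for a turn. Its arguments: {"type":"object","properties":{"moves":{"type":"array"},"claw":{"type":"number"}},"required":["moves"]}

```bash
ls; mkdir -p pics; python3 - <<'E'
from cell import monitor, viewer, order, env
import cv2
for n in ("scene","side"):
    cv2.imwrite(f"pics/{n}0.png",viewer.read_camera(n)[:,:,::-1])
    i=viewer.camera_info(n); print(n,i["K"],i["dist_coeffs"],i["camera_from_world"])
print(monitor.state())
E
```

```text
pics
scene [[502.32900226   0.         322.40631262]
 [  0.         502.32900226 197.1282858 ]
 [  0.           0.           1.        ]] [-0.01062316  0.          0.          0.          0.        ] [[-3.75759097e-01  9.26670265e-01  9.34458342e-03  1.87258427e+02]
 [ 5.51773840e-01  2.31819506e-01 -8.01127546e-01 -1.80549986e+02]
 [-7.44547332e-01 -2.95874867e-01 -5.98420699e-01  1.64346621e+03]
 [ 0.00000000e+00  0.00000000e+00  0.00000000e+00  1.00000000e+00]]
side [[392.13225817   0.         317.91560499]
 [  0.         392.13225817 199.68735583]
 [  0.           0.           1.        ]] [-0.08795018  0.          0.          0.          0.        ] [[ 8.65596804e-01 -5.00741501e-01  3.50977045e-04 -3.86375833e+02]
 [-2.45348927e-01 -4.24728332e-01 -8.71441190e-01  1.26346698e+02]
 [ 4.36515839e-01  7.54230597e-01 -4.90499876e-01  9.82656173e+02]
 [ 0.00000000e+00  0.00000000e+00  0.00000000e+00  1.00000000e+00]]
{'t': 0.1, 'joints': array([ 1.18937640e+00,  4.91491195e-01,  1.55937685e+00,  1.17840373e-05,
        1.09169628e+00, -1.05598970e-01]), 'qvel': array([-0.00012082, -0.00104245, -0.00162077, -0.00031743, -0.00011391,
        0.00012953]), 'tau': array([ 2.25227675e-03, -6.13614964e+01, -2.58608097e+01,  6.94302307e-02,
        4.69808711e-02,  1.00992315e-05]), 'eef_pos': array([170.10756407, 601.18938394, 214.12922095]), 'tcp_rot': array([-3.14062750e+00, -1.12810499e-04,  2.86576621e+00]), 'ft_force': array([ 0.38897138,  0.33086011, -0.54212321]), 'moment': array([-0.03730313, -0.01893087, -0.02099477]), 'grip_force': 0.0, 'opening': 0.9999094862060205}
```

View pics/scene0.png

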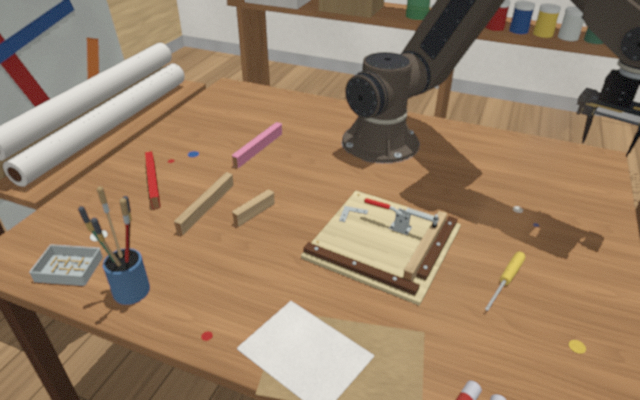

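View pics/side0.png

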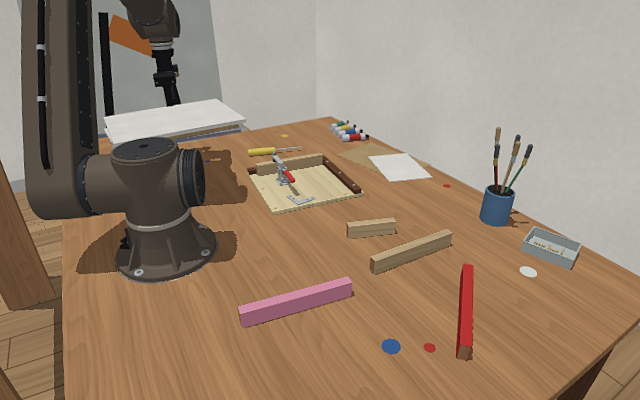

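Scene view: the candidates are the long pine bar (205,203), the short offcut (254,208), the pink bar (258,145), the red bar (152,180) and the clamped stile (435,245). The rail is the long pine bar at (205,203). The long fence is the lower-left dark one, (305,250)–(417,288), and the joint corner is near (405,278).

```bash
cat > h.py <<'E'
from cell import monitor, viewer, order, env
import cv2, numpy as np
def ray(info,uv,z):
    K,d,T=[np.array(info[k],float) for k in("K","dist_coeffs","camera_from_world")]
    p=cv2.undistortPoints(np.array(uv,float).reshape(-1,1,2),K,d).reshape(-1,2)
    r=np.c_[p,np.ones(len(p))]@T[:3,:3]; c=-T[:3,:3].T@T[:3,3]
    return c+r*((z-c[2])/r[:,2])[:,None]
def proj(info,P):
    K,d,T=[np.array(info[k],float) for k in("K","dist_coeffs","camera_from_world")]
    return cv2.projectPoints(np.array(P,float).reshape(-1,3),cv2.Rodrigues(T[:3,:3])[0],T[:3,3],K,d)[0].reshape(-1,2)
E
python3 - <<'E'
import cv2,numpy as np
a=cv2.imread("pics/scene0.png")
A=cv2.resize(a[165:240,165:285],None,fx=6.5,fy=6.5,interpolation=cv2.INTER_CUBIC)[:300,:780]
A=cv2.resize(a[168:238,170:280],None,fx=5,fy=5,interpolation=cv2.INTER_CUBIC)
cv2.imwrite("pics/c1.png",A)
B=cv2.resize(a[190:300,300:465],None,fx=4.8,fy=4.8,interpolation=cv2.INTER_CUBIC)
cv2.imwrite("pics/c2.png",B)
E
```

```text
(no output)
```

View pics/c1.png

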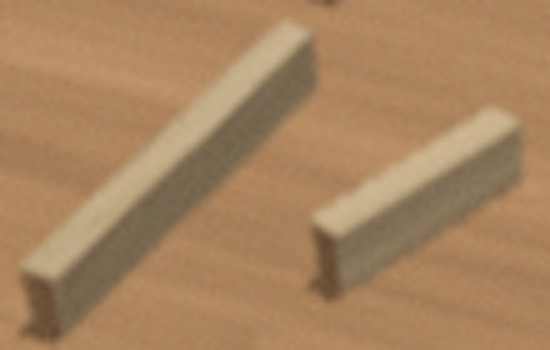

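View pics/c2.png

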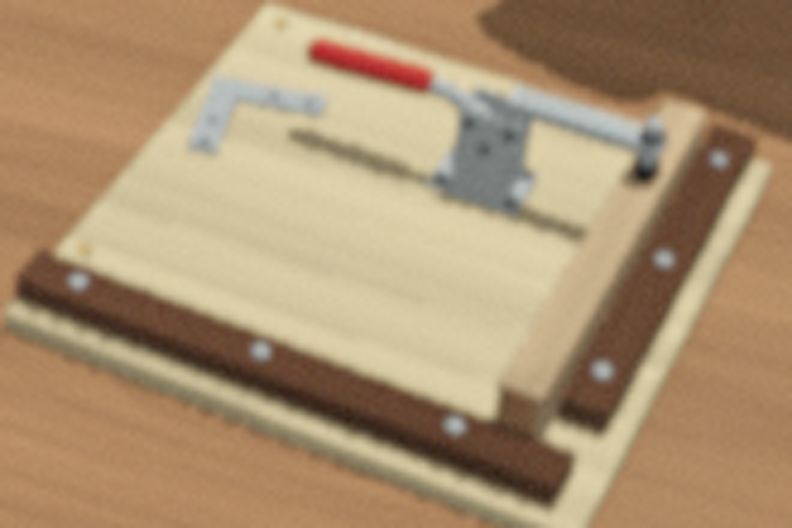

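Close crops: the rail is confirmed as the long plain pine bar, with top corners in c1 at about (22,268), (60,280), (315,38) and (287,20). The stile's inner top corner is in c2 at (500,385), and the fence's inner top edge runs (50,252)→(575,455).

```bash
python3 - <<'E'
from h import *
i=viewer.camera_info("scene")
c1=lambda l:(np.array(l,float)+.5)/5+[170,168]-.5
c2=lambda l:(np.array(l,float)+.5)/4.8+[300,190]-.5
np.set_printoptions(precision=1,suppress=True)
R=ray(i,c1([(22,268),(60,280),(315,38),(287,20)]),40)
print("rail",R, R.mean(0)); d=(R[2]+R[3]-R[0]-R[1])/2; print(np.linalg.norm(d),np.arctan2(d[1],d[0]))
O=ray(i,c1([(312,217),(343,237),(522,122),(492,106)]),40);print("off",O,O.mean(0))
F=ray(i,c2([(50,252),(575,455),(20,280),(555,490)]),28);print("fence",F); d=F[1]-F[0];print(np.linalg.norm(d),np.arctan2(d[1],d[0]))
S=ray(i,c2([(500,385),(548,395),(665,98),(705,108)]),52);print("stile",S)
print("board",ray(i,c2([(265,5),(8,320),(770,165)]),12))
for p in [(170,601)]: pass
E
```

```text
rail [[ 637.2 -341.8   40. ]
 [ 637.8 -319.    40. ]
 [ 404.2 -310.8   40. ]
 [ 394.6 -334.6   40. ]] [ 518.5 -326.5   40. ]
238.19902271215807 3.1092814573282075
off [[ 546.  -229.9   40. ]
 [ 554.2 -207.3   40. ]
 [ 430.9 -168.    40. ]
 [ 424.  -189.5   40. ]] [ 488.8 -198.7   40. ]
fence [[565.8  -5.   28. ]
 [600.7 270.5  28. ]
 [590.5 -10.6  28. ]
 [625.1 267.1  28. ]]
277.67397893447855 1.4450725397216235
stile [[594.6 231.1  52. ]
 [592.4 252.9  52. ]
 [353.8 257.5  52. ]
 [354.1 278.7  52. ]]
board [[303.9  18.8  12. ]
 [603.5 -11.5  12. ]
 [336.9 316.6  12. ]]
```

```bash
cat >> h.py <<'E'
def plan(tx,ty,tz,tyaw,n,start=None):
    s=monitor.state(); p=np.r_[s["eef_pos"],s["tcp_rot"][2]] if start is None else np.array(start,float)
    g=np.array([tx,ty,tz,tyaw],float); d=(g-p)
    d[3]=(d[3]+np.pi)%(2*np.pi)-np.pi
    out=[]
    for k in range(n):
        y=p[3]+d[3]*k/n; w=d/n
        out+=[(w[0]*np.cos(y)+w[1]*np.sin(y))/150,(w[0]*np.sin(y)-w[1]*np.cos(y))/150,-w[2]/150,-w[3]/(np.pi/2)]
    print("now",np.round(p,3)); print([round(float(v),3) for v in out])
E
python3 - <<'E'
from h import *
i=viewer.camera_info("wrist");s=monitor.state();np.set_printoptions(precision=3,suppress=True)
print(i["K"],i["dist_coeffs"])
T=i["camera_from_world"]; c=-T[:3,:3].T@T[:3,3]
y=s["tcp_rot"][2]; X=np.array([np.cos(y),np.sin(y),0]);Y=np.array([np.sin(y),-np.cos(y),0])
d=c-s["eef_pos"];print("cam in tool",d@X,d@Y,-d[2]);print("axes (x,y,fwd) in tool",[[r@X,r@Y,-r[2]] for r in T[:3,:3]])
plan(470,150,300,1.458,10)
E
```

```text
[[323.996   0.    317.248]
 [  0.    323.996 202.692]
 [  0.      0.      1.   ]] [0.019 0.    0.    0.    0.   ]
cam in tool 78.31808050155655 0.06919384754051276 -170.12988631043697
axes (x,y,fwd) in tool [[np.float64(-7.315231583050196e-05), np.float64(0.9999982416392247), np.float64(0.0018738642425055868)], [np.float64(-0.960478074105399), np.float64(0.00045133961605143565), np.float64(-0.2783552863793623)], [np.float64(-0.2783556426795126), np.float64(-0.0018201678525990167), np.float64(0.9604763522218889)]]
now [170.108 601.189 214.129   2.866]
[-0.274, -0.235, -0.057, 0.09, -0.305, -0.194, -0.057, 0.09, -0.329, -0.15, -0.057, 0.09, -0.347, -0.102, -0.057, 0.09, -0.357, -0.052, -0.057, 0.09, -0.361, -0.002, -0.057, 0.09, -0.358, 0.049, -0.057, 0.09, -0.347, 0.099, -0.057, 0.09, -0.33, 0.147, -0.057, 0.09, -0.306, 0.191, -0.057, 0.09]
```

Call:
move_arm --moves '[-0.27, -0.24, -0.057, 0.09, -0.3, -0.19, -0.057, 0.09, -0.33, -0.15, -0.057, 0.09, -0.35, -0.1, -0.057, 0.09, -0.36, -0.05, -0.057, 0.09, -0.36, 0, -0.057, 0.09, -0.36, 0.05, -0.057, 0.09, -0.35, 0.1, -0.057, 0.09, -0.33, 0.15, -0.057, 0.09, -0.31, 0.19, -0.057, 0.09]'

```text
t: 1.35
eef_pos: [470.5, 147.0, 300.3]
tcp_rot: [-3.141, -0.0, 1.447]
ft_force: [0.7, -0.4, -0.2]
opening: 0.997
grip_force: 0.0
```

```bash
python3 - <<'E'
from h import *
import pickle
i=viewer.camera_info("wrist");im=viewer.read_camera("wrist");pickle.dump(i,open("w1.pkl","wb"))
cv2.imwrite("pics/w1.png",im[:,:,::-1])
plan(518,-326,220,-0.032,12)
E
```

```text
now [473.704 143.005 301.147   1.438]
[-0.255, 0.059, 0.045, 0.078, -0.246, 0.09, 0.045, 0.078, -0.233, 0.119, 0.045, 0.078, -0.217, 0.147, 0.045, 0.078, -0.197, 0.172, 0.045, 0.078, -0.175, 0.195, 0.045, 0.078, -0.15, 0.215, 0.045, 0.078, -0.122, 0.231, 0.045, 0.078, -0.093, 0.245, 0.045, 0.078, -0.063, 0.254, 0.045, 0.078, -0.031, 0.26, 0.045, 0.078, 0.001, 0.262, 0.045, 0.078]
```

View pics/w1.png

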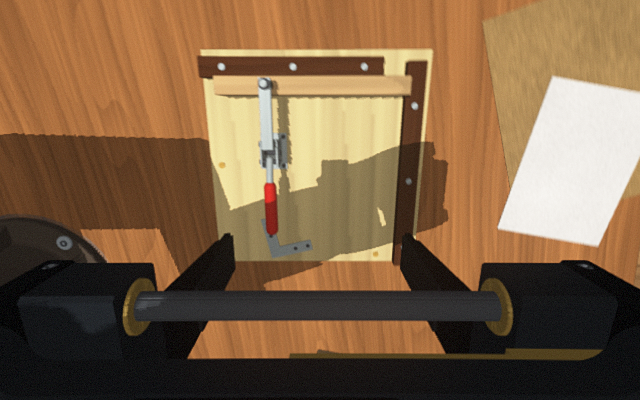

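```bash
python3 - <<'E'
from h import *
import pickle
i=pickle.load(open("w1.pkl","rb"));im=cv2.imread("pics/w1.png");g=cv2.GaussianBlur(im.astype(float).mean(2),(0,0),1)
np.set_printoptions(precision=1,suppress=True)
pts=[]
for v in range(105,255,3):
    r=g[v,385:412]; d=np.diff(r); k=d.argmin(); 
    if d[k]<-8: pts.append((385+k+.5,v))
pts=np.array(pts)
def fit(P):
    for _ in range(3):
        vx,vy,x,y=cv2.fitLine(P.astype(np.float32),cv2.DIST_HUBER,0,.01,.01).ravel()
        e=abs((P[:,0]-x)*vy-(P[:,1]-y)*vx); P=P[e<max(.7,2*np.median(e))]
    return P,np.median(e)
pf,e=fit(pts);print(len(pf),e)
F=ray(i,pf,12);vx,vy,x,y=cv2.fitLine(F[:,:2].astype(np.float32),2,0,.01,.01).ravel();print("fence face",F[0],F[-1],"ang",np.arctan(vy/vx)%np.pi)
for u in (320,360,390): print(u,g[70:106,u].astype(int))
im2=im[60:105,300:395];print(im[84:102,350])
f0=np.array([x,y]);fd=np.array([vx,vy]);np.save("fence.npy",np.r_[f0,fd])
E
```

```text
49 0.2644570609827497
fence face [595.3 214.8  12. ] [567.8   0.1  12. ] ang 1.4465766
320 [ 64  64  64  67  83 112 146 168 175 175 173 173 173 172 171 170 171 172
 175 178 180 182 179 165 138 114 113 136 168 193 204 206 206 206 205 206]
360 [ 64  61  61  67  86 117 147 167 174 173 171 170 170 170 170 171 172 174
 177 180 182 182 178 163 137 114 110 129 160 185 198 202 202 202 202 202]
390 [199 199 199 195 187 177 168 164 164 166 168 170 170 170 171 172 173 174
 176 179 181 181 174 159 135 118 121 146 174 192 199 199 199 200 200 199]
[[121 177 215]
 [117 173 215]
 [120 175 214]
 [122 179 218]
 [123 180 220]
 [130 186 226]
 [133 193 229]
 [131 190 228]
 [136 196 233]
 [124 181 221]
 [ 93 139 178]
 [ 70 104 130]
 [ 67 103 118]
 [ 83 128 146]
 [123 180 202]
 [141 203 226]
 [157 218 235]
 [154 214 233]]
```

Call:
move_arm --moves '[-0.25, 0.06, 0.045, 0.078, -0.25, 0.09, 0.045, 0.078, -0.23, 0.12, 0.045, 0.078, -0.22, 0.15, 0.045, 0.078, -0.2, 0.17, 0.045, 0.078, -0.175, 0.195, 0.045, 0.078, -0.15, 0.215, 0.045, 0.078, -0.12, 0.23, 0.045, 0.078, -0.09, 0.245, 0.045, 0.078, -0.06, 0.255, 0.045, 0.078]'

```text
t: 2.65
eef_pos: [513.4, -242.7, 232.1]
tcp_rot: [-3.141, 0.0, 0.223]
ft_force: [0.2, 0.1, 1.3]
opening: 0.999
grip_force: 0.0
```

Call:
move_arm --moves '[-0.03, 0.26, 0.045, 0.078, 0, 0.26, 0.045, 0.078, 0, 0, 0, 0, 0, 0, 0, 0, 0, 0, 0, 0]'

```text
t: 3.28
eef_pos: [522.0, -318.3, 219.4]
tcp_rot: [-3.142, -0.0, -0.016]
ft_force: [0.2, 0.3, 1.1]
opening: 0.996
grip_force: 0.0
```

```bash
python3 - <<'E'
from h import *
import pickle
np.set_printoptions(precision=2,suppress=True)
i=pickle.load(open("w1.pkl","rb"));im=cv2.imread("pics/w1.png");g=cv2.GaussianBlur(im.astype(float).mean(2),(0,0),1)
def sub(d,k):
    a,b,c=d[k-1],d[k],d[k+1]; return k+.5+.5*(a-c)/(a-2*b+c)
U=np.arange(292,392,4);top=[];bot=[]
for u in U:
    d=np.diff(g[85:104,u]); top.append((u,85+sub(d,d.argmin())));bot.append((u,85+sub(d,d.argmax())))
f0x,f0y,fx,fy=np.load("fence.npy"); f0=np.array([f0x,f0y]);fd=np.array([fx,fy]);fd*=np.sign(fd[1])
for n,P,z in(("top",top,52),("bot",bot,12)):
    S=ray(i,P,z)[:,:2];vx,vy,x,y=cv2.fitLine(S.astype(np.float32),2,0,.01,.01).ravel();s=np.array([vx,vy])
    A=np.c_[fd,-s];t=np.linalg.solve(A,np.array([x,y])-f0);print(n,"perp ang",(np.arctan2(vy,vx)+np.pi/2)%np.pi,"corner",f0+fd*t[0])
j=viewer.camera_info("wrist");im=viewer.read_camera("wrist");pickle.dump(j,open("w2.pkl","wb"))
cv2.imwrite("pics/w2.png",im[:,:,::-1]);print(monitor.state()["eef_pos"],monitor.state()["tcp_rot"])
E
```

```text
top perp ang 1.4475391 corner [596.37 227.64]
bot perp ang 1.4469893 corner [595.99 224.58]
[ 522.08 -318.37  219.51] [ 3.14 -0.   -0.02]
```

View pics/w2.png

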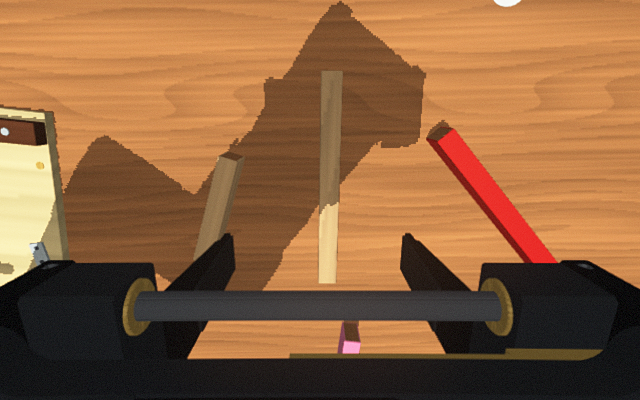

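The rail is between the fingers, with its top from (331,71) to (327,283). The offcut is clear on the left and the red bar on the right.

```bash
python3 - <<'E'
from h import *
import pickle
np.set_printoptions(precision=2,suppress=True)
j=pickle.load(open("w2.pkl","rb"))
P=ray(j,[(320.3,71),(342,71),(336.3,283),(319,283)],40);print(P)
d=(P[0]+P[1]-P[2]-P[3])/2;c=P.mean(0);a=np.arctan2(d[1],d[0]);print(np.linalg.norm(d),a,c)
s=monitor.state()["tcp_rot"][2]
plan(c[0],c[1],20,a,5)
E
```

```text
[[ 636.96 -323.73   40.  ]
 [ 636.6  -345.47   40.  ]
 [ 398.34 -339.77   40.  ]
 [ 398.68 -318.88   40.  ]]
238.327542040168 -0.02215031479534014 [ 517.65 -331.96   40.  ]
now [ 522.08 -318.37  219.51   -0.02]
[-0.006, 0.018, 0.266, 0.001, -0.006, 0.018, 0.266, 0.001, -0.006, 0.018, 0.266, 0.001, -0.006, 0.018, 0.266, 0.001, -0.006, 0.018, 0.266, 0.001]
```

Call:
move_arm --moves '[-0.006, 0.018, 0.266, 0.001, -0.006, 0.018, 0.266, 0.001, -0.006, 0.018, 0.266, 0.001, -0.006, 0.018, 0.266, 0.001, -0.006, 0.018, 0.2, 0.001, 0, 0, 0.066, 0, 0, 0, 0, 0, 0, 0, 0, 0]'

```text
t: 4.32
eef_pos: [517.8, -332.9, 21.0]
tcp_rot: [3.141, -0.002, -0.026]
ft_force: [0.2, -0.3, 0.7]
opening: 1.003
grip_force: 0.0
```

Call:
move_arm --moves '[0, 0, 0, 0, 0, 0, 0, 0, 0, 0, 0, 0, 0, 0, 0, 0, 0, 0, 0, 0, 0, 0, 0, 0, 0, 0, 0, 0, 0, 0, 0, 0]' --claw 15

```text
t: 5.32
eef_pos: [517.1, -332.7, 19.6]
tcp_rot: [-3.141, 0.0, -0.026]
ft_force: [0.3, 0.7, 0.2]
opening: 0.228
grip_force: 30.0
```

```bash
python3 - <<'E'
from h import *
plan(560.5,93.9,130,1.447,10,[517.1,-332.7,130,-.026])
E
```

```text
now [ 5.171e+02 -3.327e+02  1.300e+02 -2.600e-02]
[0.022, -0.285, -0.0, -0.094, 0.063, -0.279, -0.0, -0.094, 0.103, -0.267, -0.0, -0.094, 0.141, -0.248, -0.0, -0.094, 0.176, -0.225, -0.0, -0.094, 0.207, -0.197, -0.0, -0.094, 0.234, -0.164, -0.0, -0.094, 0.256, -0.128, -0.0, -0.094, 0.272, -0.089, -0.0, -0.094, 0.282, -0.048, -0.0, -0.094]
```

Call:
move_arm --moves '[0, 0, -0.13, 0, 0, 0, -0.25, 0, 0, 0, -0.25, 0, 0, 0, -0.105, 0, 0, 0, 0, 0, 0, 0, 0, 0]'

```text
t: 6.08
eef_pos: [516.6, -332.4, 128.6]
tcp_rot: [-3.14, 0.002, -0.026]
ft_force: [0.7, 0.2, -1.8]
opening: 0.23
grip_force: 30.0
```

Call:
move_arm --moves '[0.02, -0.285, 0, -0.094, 0.06, -0.28, 0, -0.094, 0.1, -0.27, 0, -0.094, 0.14, -0.25, 0, -0.094, 0.18, -0.225, 0, -0.094, 0.21, -0.2, 0, -0.094, 0.235, -0.165, 0, -0.094, 0.255, -0.13, 0, -0.094, 0.27, -0.09, 0, -0.094, 0.28, -0.05, 0, -0.094]'

```text
t: 7.32
eef_pos: [557.4, 96.7, 128.5]
tcp_rot: [-3.139, 0.0, 1.455]
ft_force: [-0.2, 0.0, -1.6]
opening: 0.233
grip_force: 30.0
```

Call:
move_arm --moves '[0, 0, 0, 0, 0, 0, 0, 0, 0, 0, 0, 0]'

```text
t: 7.7
eef_pos: [557.7, 94.4, 129.4]
tcp_rot: [-3.141, 0.0, 1.449]
ft_force: [0.7, 0.2, -1.6]
opening: 0.231
grip_force: 30.0
```

```bash
python3 - <<'E'
from h import *
import pickle
for n in("wrist","scene"):
    pickle.dump(viewer.camera_info(n),open(f"{n}3.pkl","wb"));cv2.imwrite(f"pics/{n}3.png",viewer.read_camera(n)[:,:,::-1])
s=monitor.state();print(s["eef_pos"],s["tcp_rot"],s["ft_force"])
E
```

```text
[557.83787263  94.46439471 129.71036794] [-3.14128390e+00 -4.05495499e-06  1.44874324e+00] [ 1.06377209  0.04198585 -1.43304892]
```

View pics/wrist3.png

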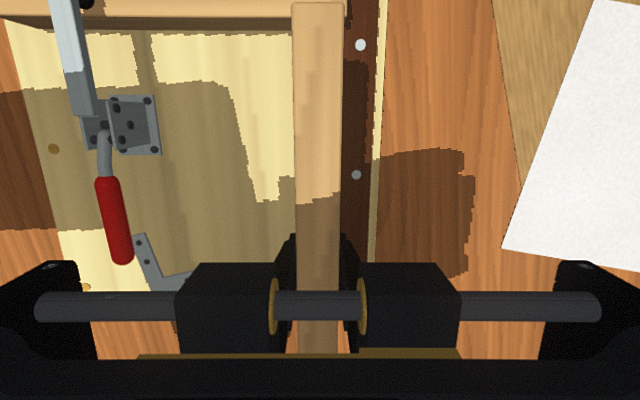

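The rail is held. Its far end is at (292–343, 3), just short of the stile's inner edge (v≈17–30). The fence is to the right.

```bash
python3 - <<'E'
from h import *
import pickle
np.set_printoptions(precision=2,suppress=True)
j=pickle.load(open("wrist3.pkl","rb"));im=cv2.imread("pics/wrist3.png");g=cv2.GaussianBlur(im.astype(float).mean(2),(0,0),1)
a=1.447;Y=np.array([np.cos(a),np.sin(a)]);X=np.array([Y[1],-Y[0]]);C=np.array([596.2,226.5])
f=lambda uv,z:np.c_[(ray(j,uv,z)[:,:2]-C)@X,(ray(j,uv,z)[:,:2]-C)@Y]
R=[(292.3,3),(343,3)];print("rail end",f(R,150))
print("edges L/R",f([(292.5,20),(296.5,225)],150),f([(343,20),(340,225)],150))
print("TCP",(monitor.state()["eef_pos"][:2]-C)@X,(monitor.state()["eef_pos"][:2]-C)@Y)
for u in(180,230,265): print(g[8:42,u].astype(int))
print(g[200,335:375].astype(int)); print(g[60,335:375].astype(int))
E
```

```text
rail end [[-31.98 -16.67]
 [-11.44 -16.64]]
edges L/R [[ -32.03  -22.76]
 [ -31.91 -112.3 ]] [[ -11.29  -22.73]
 [ -10.58 -112.26]]
TCP -21.764738342188696 -135.76210828368107
[182 183 184 184 183 181 175 159 133 101  78  68  66  64  64  64  65  65
  65  64  66  77  95 114 133 163 194 208 210 209 210 210 210 210]
[184 185 186 185 184 183 179 166 141 108  82  72  70  68  67  67  68  68
  68  67  67  72  85 100 109 112 120 144 174 190 194 194 194 193]
[185 186 186 186 185 184 179 167 142 111  84  71  68  68  69  69  68  68
  68  68  70  77  92 109 120 133 152 173 191 202 205 205 205 204]
[ 96  96  94  89  76  57  43  39  40  40  40  40  39  38  38  38  38  38
  38  38  38  38  38  37  37  37  37  37  37  38  38  38  38  47  70  96
 108 108 107 106]
[167 166 167 168 167 160 145 115  76  51  46  49  54  56  56  56  55  55
  54  52  49  47  46  47  52  58  62  62  61  60  60  58  58  59  59  59
  60  60  60  67]
```

```bash
python3 - <<'E'
from h import *
import pickle
np.set_printoptions(precision=2,suppress=True)
j=pickle.load(open("wrist3.pkl","rb"))
a=1.447;Y=np.array([np.cos(a),np.sin(a)]);X=np.array([Y[1],-Y[0]]);C=np.array([596.2,226.5])
f=lambda uv,z:np.c_[(ray(j,uv,z)[:,:2]-C)@X,(ray(j,uv,z)[:,:2]-C)@Y]
print(f([(180,16.8),(265,17)],52),f([(180,33),(265,32)],12))
print("fence outer edge top",f([(368.5,200)],28))
p=C-19*X-136*Y; print(p); plan(p[0],p[1],34,1.447,4)
E
```

```text
[[-114.76    1.44]
 [ -57.36    1.72]] [[-131.22   -0.44]
 [ -63.61    0.72]]
fence outer edge top [[  22.86 -133.81]]
[560.55  93.89]
now [557.84  94.46 129.71   1.45]
[-0.0, 0.005, 0.16, 0.0, -0.0, 0.005, 0.16, 0.0, -0.0, 0.005, 0.16, 0.0, -0.0, 0.005, 0.16, 0.0]
```

Call:
move_arm --moves '[0, 0, 0.16, 0, 0, 0, 0.2, 0, 0, 0, 0.17, 0, 0, 0, 0.08, 0, 0, 0, 0.03, 0, 0, 0, 0, 0, 0, 0, 0, 0]'

```text
t: 8.68
eef_pos: [558.3, 95.4, 34.7]
tcp_rot: [3.14, -0.0, 1.45]
ft_force: [-0.4, 0.8, -2.4]
opening: 0.226
grip_force: 30.0
```

Call:
move_arm --moves '[0, 0, 0.007, 0, 0, 0, 0.007, 0, 0, 0, 0, 0, 0, 0, 0, 0]'

```text
t: 9.18
eef_pos: [557.9, 95.4, 31.8]
tcp_rot: [-3.142, -0.0, 1.451]
ft_force: [-0.4, 0.4, -2.1]
opening: 0.231
grip_force: 30.0
```

Call:
move_arm --moves '[0, 0, 0.004, 0, 0, 0, 0, 0, 0, 0, 0, 0]'

```text
t: 9.55
eef_pos: [557.9, 95.4, 31.5]
tcp_rot: [3.141, -0.0, 1.451]
ft_force: [-2.8, 0.4, 5.1]
opening: 0.232
grip_force: 30.0
```

Call:
move_arm --moves '[0, 0, -0.002, 0.0025, 0, 0.02, 0, 0, 0, 0.02, 0, 0, 0, 0.01, 0, 0, 0, 0, 0, 0, 0, 0, 0, 0]'

```text
t: 10.3
eef_pos: [565.4, 94.4, 31.5]
tcp_rot: [3.141, -0.0, 1.447]
ft_force: [-2.5, 0.1, 5.6]
opening: 0.232
grip_force: 30.0
```

Call:
move_arm --moves '[0, 0.006, 0, 0, 0, 0, 0, 0, 0, 0, 0, 0]'

```text
t: 10.68
eef_pos: [566.1, 94.3, 31.5]
tcp_rot: [-3.141, -0.0, 1.447]
ft_force: [-2.9, 1.0, 6.0]
opening: 0.228
grip_force: 30.0
```

Call:
move_arm --moves '[0, 0.005, 0, 0, 0, 0, 0, 0, 0, 0, 0, 0]'

```text
t: 11.05
eef_pos: [566.6, 94.3, 31.5]
tcp_rot: [-3.141, 0.0, 1.447]
ft_force: [-4.2, 1.1, 6.2]
opening: 0.23
grip_force: 30.0
```

Call:
move_arm --moves '[0, 0.004, -0.002, 0, 0, 0, 0, 0, 0, 0, 0, 0]'

```text
t: 11.42
eef_pos: [567.1, 94.2, 31.6]
tcp_rot: [-3.14, 0.0, 1.447]
ft_force: [-5.0, 0.3, 2.8]
opening: 0.227
grip_force: 30.0
```

Call:
move_arm --moves '[0, 0.004, -0.001, 0, 0, 0, 0, 0, 0, 0, 0, 0]'

```text
t: 11.8
eef_pos: [567.1, 94.2, 31.6]
tcp_rot: [-3.139, 0.0, 1.447]
ft_force: [-7.2, 1.1, 3.2]
opening: 0.232
grip_force: 30.0
```

Call:
move_arm --moves '[0, 0.004, 0, 0, 0, 0, 0, 0, 0, 0, 0, 0]'

```text
t: 12.18
eef_pos: [567.1, 94.1, 31.6]
tcp_rot: [-3.138, 0.001, 1.447]
ft_force: [-10.2, 1.8, 6.4]
opening: 0.228
grip_force: 30.0
```

Call:
move_arm --moves '[0, -0.007, -0.001, 0, 0.02, 0, 0, 0, 0.02, 0, 0, 0, 0.02, 0, 0, 0, 0, 0, 0, 0, 0, 0, 0, 0]'

```text
t: 12.92
eef_pos: [568.2, 103.2, 31.6]
tcp_rot: [-3.14, 0.0, 1.447]
ft_force: [-5.3, 0.9, -1.2]
opening: 0.233
grip_force: 30.0
```

Call:
move_arm --moves '[0.01, 0, 0, 0, 0, 0, 0, 0, 0, 0, 0, 0]'

```text
t: 13.3
eef_pos: [568.3, 104.5, 31.6]
tcp_rot: [-3.14, 0.0, 1.447]
ft_force: [-5.3, -0.8, -0.2]
opening: 0.228
grip_force: 30.0
```

Call:
move_arm --moves '[0.007, 0, 0, 0, 0, 0, 0, 0, 0, 0, 0, 0]'

```text
t: 13.68
eef_pos: [568.5, 105.5, 31.6]
tcp_rot: [-3.14, 0.001, 1.447]
ft_force: [-5.1, -1.6, -0.7]
opening: 0.231
grip_force: 30.0
```

Call:
move_arm --moves '[0.005, -0.002, 0, 0, 0, 0, 0, 0, 0, 0, 0, 0]'

```text
t: 14.05
eef_pos: [568.6, 106.4, 31.7]
tcp_rot: [-3.141, 0.0, 1.447]
ft_force: [-4.8, -0.7, -2.9]
opening: 0.227
grip_force: 30.0
```

Call:
move_arm --moves '[0.005, 0, 0, 0, 0, 0, 0, 0, 0, 0, 0, 0]'

```text
t: 14.42
eef_pos: [568.7, 107.1, 31.9]
tcp_rot: [-3.141, 0.0, 1.447]
ft_force: [-5.8, -0.6, -1.9]
opening: 0.234
grip_force: 30.0
```

Call:
move_arm --moves '[0.005, 0, 0, 0, 0, 0, 0, 0, 0, 0, 0, 0]'

```text
t: 14.8
eef_pos: [568.7, 107.8, 31.9]
tcp_rot: [-3.141, 0.0, 1.447]
ft_force: [-6.0, -0.5, -2.0]
opening: 0.23
grip_force: 30.0
```

Call:
move_arm --moves '[0.004, 0, 0, 0, 0, 0, 0, 0, 0, 0, 0, 0]'

```text
t: 15.18
eef_pos: [568.8, 108.4, 31.9]
tcp_rot: [-3.141, 0.0, 1.447]
ft_force: [-5.1, -2.2, -0.9]
opening: 0.23
grip_force: 30.0
```

Call:
move_arm --moves '[0.004, 0, 0.001, 0, 0, 0, 0, 0, 0, 0, 0, 0]'

```text
t: 15.55
eef_pos: [568.9, 109.0, 31.8]
tcp_rot: [-3.141, 0.0, 1.447]
ft_force: [-6.5, -2.1, -1.3]
opening: 0.231
grip_force: 30.0
```

Call:
move_arm --moves '[0.004, 0, 0, 0, 0, 0, 0, 0, 0, 0, 0, 0]'

```text
t: 15.92
eef_pos: [569.0, 109.6, 31.8]
tcp_rot: [-3.141, 0.0, 1.447]
ft_force: [-6.2, -1.3, -1.1]
opening: 0.231
grip_force: 30.0
```

Call:
move_arm --moves '[0.004, 0, 0, 0, 0, 0, 0, 0, 0, 0, 0, 0]'

```text
t: 16.3
eef_pos: [569.0, 110.2, 31.8]
tcp_rot: [-3.141, 0.0, 1.447]
ft_force: [-5.1, -1.9, -1.5]
opening: 0.229
grip_force: 30.0
```

Call:
move_arm --moves '[0.004, 0, 0, 0, 0, 0, 0, 0, 0, 0, 0, 0]'

```text
t: 16.68
eef_pos: [569.1, 110.8, 31.8]
tcp_rot: [-3.141, 0.0, 1.447]
ft_force: [-5.2, -2.7, -2.1]
opening: 0.228
grip_force: 30.0
```

Call:
move_arm --moves '[0.004, 0, 0, 0, 0, 0, 0, 0, 0, 0, 0, 0]'

```text
t: 17.05
eef_pos: [569.1, 110.9, 31.8]
tcp_rot: [-3.141, 0.001, 1.447]
ft_force: [-5.8, -5.9, -1.3]
opening: 0.231
grip_force: 30.0
```

Call:
move_arm --moves '[0.004, 0, 0, 0, 0, 0, 0, 0, 0, 0, 0, 0]'

```text
t: 17.42
eef_pos: [569.1, 111.0, 31.8]
tcp_rot: [-3.14, 0.001, 1.447]
ft_force: [-6.2, -10.8, -1.1]
opening: 0.233
grip_force: 30.0
```

Call:
move_arm --moves '[0.001, 0, 0, 0, 0, 0, 0, 0, 0, 0, 0, 0, 0, 0, 0, 0, 0, 0, 0, 0, 0, 0, 0, 0, 0, 0, 0, 0, 0, 0, 0, 0, 0, 0, 0, 0, 0, 0, 0, 0]'

```text
t: 18.68
eef_pos: [569.1, 110.9, 31.8]
tcp_rot: [-3.14, 0.001, 1.447]
ft_force: [-6.2, -11.7, -0.3]
opening: 0.232
grip_force: 30.0
```

Call:
move_arm --moves '[0, 0, 0, 0, 0, 0, 0, 0, 0, 0, 0, 0, 0, 0, 0, 0, 0, 0, 0, 0, 0, 0, 0, 0, 0, 0, 0, 0, 0, 0, 0, 0, 0, 0, 0, 0, 0, 0, 0, 0]'

```text
t: 19.92
eef_pos: [569.1, 111.0, 31.8]
tcp_rot: [-3.14, 0.001, 1.447]
ft_force: [-6.6, -12.2, -0.1]
opening: 0.232
grip_force: 30.0
```

```bash
python3 - <<'E'
from h import *
a=viewer.read_camera("scene");b=viewer.read_camera("wrist")
A=cv2.resize(a[185:305,295:470],None,fx=3.2,fy=3.2,interpolation=cv2.INTER_CUBIC)
cv2.imwrite("pics/f.png",A[:,:,::-1]);cv2.imwrite("pics/fw.png",b[:,:,::-1]);s=monitor.state();print(s["ft_force"],s["eef_pos"],s["moment"])
E
```

```text
[ -6.96994141 -11.19574136  -0.96444794] [569.1175762  110.9511919   31.78859427] [-2.0415085   1.25769926  0.34785904]
```

View pics/fw.png

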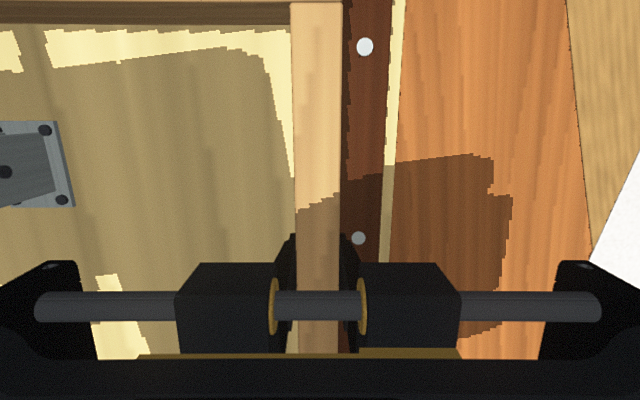

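The joint looks shut: the rail end at (291–342, 2) meets the stile, and the rail's side is along the fence. I'll hold the push a little longer to be well past three seconds.

Call:
move_arm --moves '[0, 0, 0, 0, 0, 0, 0, 0, 0, 0, 0, 0, 0, 0, 0, 0, 0, 0, 0, 0, 0, 0, 0, 0, 0, 0, 0, 0, 0, 0, 0, 0, 0, 0, 0, 0, 0, 0, 0, 0]'

```text
t: 21.28
eef_pos: [569.1, 111.0, 31.8]
tcp_rot: [-3.14, 0.001, 1.447]
ft_force: [-6.5, -10.5, -0.1]
opening: 0.227
grip_force: 30.0
```

Call:
move_arm --moves '[0, 0, 0, 0, 0, 0, 0, 0, 0, 0, 0, 0, 0, 0, 0, 0, 0, 0, 0, 0, 0, 0, 0, 0, 0, 0, 0, 0, 0, 0, 0, 0, 0, 0, 0, 0, 0, 0, 0, 0]'

```text
t: 22.52
eef_pos: [569.1, 111.0, 31.8]
tcp_rot: [-3.14, 0.002, 1.447]
ft_force: [-6.9, -11.3, -0.2]
opening: 0.23
grip_force: 30.0
```

```bash
python3 - <<'E'
from h import *
s=monitor.state();print(s["t"],s["ft_force"]);print(order.job_done())
E
```

```text
22.525 [ -6.92034664 -11.28993979  -0.15827766]
the job is handed in; nothing more can be done
None
```

I handed the job in at 22.5 s with the long bar against the long fence, its end butted on the clamped bar, and the arm still gripping and pushing at an estimated 9–10 N (worked out from the wrist force), held for about 5 s; no verdict was returned.

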